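# Load a porcelain ball into the carrier slide of a drilling jig

### The arm

A 6-joint arm with a two-finger parallel gripper is mounted at the origin on the work surface. World frame = base frame: x ahead of the robot, y to its left, z up, the work surface at z = 0. Lengths are in mm, angles in rad, forces in N, time in s.
With the tool pointing down it reaches from about 300 to 775 mm from the base axis. Payload 14.6 kg.
Tool frame: the origin (TCP) lies on the mounting face of the last link; the fingertips stand 199 mm ahead of it and the grasp point (between the pads) lies 180 mm ahead of it; z points along the fingers, y is the line along which they close (so a half turn about z gives the same grasp; the last joint's range is limited). The gripper opens to 94 mm and grips with 3 to 60 N. Pads are 16 mm wide; open, the fingers measure 119 mm over their backs; the gripper's body (75 mm by 177 mm) begins 78 mm behind the grasp point.
Start: joints at [1.087, 0.3, 1.521, -0, 1.321, -0.067], TCP at [222.657, 502.906, 404.646] pointing down, gripper open.
Joint ranges: [-3.03, 3.03], [-0.79, 2.21], [0.23, 2.52], [-1.04, 4.18], [0, 3.07], [-2.55, 2.55]. Speed limits (rad/s): [2.22, 2.22, 2.57, 3.14, 3.14, 3.14].

### API

Orientations are given as [roll, pitch, yaw] about the fixed x, y, z axes, in that order (R = Rz(yaw) Ry(pitch) Rx(roll)).
In Python, from cell import manip gives the robot as it stands. The module is installed in compiled form; this text tells all that it offers.
- The arm moves only by the shell command python3 -m creep 'ROWS' [FORCE]. ROWS is a JSON object of lists of equal length, an entry for each row: "slide": the shift along the world's x, y, z in cm, a list of three; "turn": the turn about the world's z in rad; "claw": the opening, from 0 (shut) to 1 (fully open). A call has 1 to 8 rows; each row shifts and turns the commanded pose from where the row before left it; what a row does not reach is not made up. A row lasts 1/8 s, in which the tool goes at most 62.5 mm and 10.7 degrees, less where a joint would pass 70% of its speed; a pose out of reach is approached as far as the arm can. A call with a gripper value outside its range is refused whole. The fingers move at their own pace and stop on an object; FORCE is the grip in N (left out, the last holds). Time passes only in rows, so rows that do not move let the fingers close. It gives the time, the measured TCP pose, the force, the opening and the grip force at its end, in the units of the state.
- manip.read_state(): the state, without advancing time (a new reading comes with each control period).
- manip.camera(name): name is "scene" or "top" or "wrist"; returns (picture, depth): 400x640x3 uint8, red, green, blue; 400x640 float32, mm along the optical axis (not along the pixel's ray), 0 where there is no reading.
- manip.calibration(name): a dict with "intrinsics" (3x3 intrinsics, pixels), "pose" (4x4, takes a point from camera to world coordinates). Camera axes: x right, y up, looking along -z (the intrinsics and any distortion apply to the point x, -y, -z); pixel columns grow to the right and rows downward; lengths in mm; the calibration is good to about 2 mm. A picture is of the moment at which its call begins: read the wrist's pose just before it. calibration takes no time and is no camera call; for the wrist camera it gives the pose at the moment of the call.
- manip.sign_off(): hands the job in; it is judged then, once.
Trained networks look in the newest picture that a camera, given by its name, has taken for a name from the list of things; names that differ only in an ending like _2 or _b are one class to them, and where a whole thing is asked for, a point or a joint stands for the part that bears it (a point fixed in the world has none). Each returns a list of dicts, best first, with "score" (0 to 1); they miss things now and then, are a little off and sometimes report something else, mostly with a low value. They report only what shows in the picture. A call takes as long as a camera call. They do not tell look-alikes from the thing itself.
- manip.cut_out(query, camera): "mask" (400x640 bool, what is visible of it) and "position" ([column, row] in pixels, amid what is visible of it).
The state is a dict: "clock": time; "joints": joint angles; "qd": joint speeds; "effort": joint torques, N m; "eef_pos": TCP position; "eef_rot": TCP orientation; "wrist_force": force on the tool from outside, world axes, zero at the start; "moment": the same for the moment, N m; "finger_gap": finger opening in mm; "finger_force": force on a finger pad.
Only numpy, scipy, OpenCV 4.12 (cv2) and the standard library are available. Lean on these libraries where they do the work, as an engineer would, in place of code of your own. Each camera call takes 0.05 s, during which the arm holds its last target. There are 200 camera calls.

### The job

On the drilling jig, nudge the loose porcelain ball along the carrier slide until it drops into the slide's round pocket, then keep pushing on the ball so that the slide travels up to the stop block and pushes the stiff stop pin fully in, and back off leaving the ball in the pocket. The ball is unfired and chips: never push it with more than about 20 N (2 kg), and do not lift it out of the trough. Push only on the ball, not on the slide or the pin, and leave the link and the dish on the board where they are.

Things in the scene. Friction and masses are not known exactly. Their poses are not given: they have to be found in the camera images.
- jig: the drilling jig: a fixed wooden board 380 x 220 x 18 mm on the table, with two steel guide cheeks (12 mm high, 58 mm apart) along its middle and a grey stop block at its far (+x) end. Origin: centre of the underside. Its x axis is the push direction, along the cheeks from the slide to the stop block; z up.
- slide: carrier slide: a loose aluminium bar 180 x 56 x 14 mm, 0.35 kg, on the board between the cheeks (1 mm play), sliding along the jig's x; 2 to 4 N moves it. Origin: centre of underside, 18 mm above the table; x as the jig's. On its top (32 mm above the table) two ribs 4 mm high, inner faces 25.5 mm apart, x -90 to +25 mm, form a trough; a 4 mm lip crosses each end. Front end at x = +90 mm.
- ball_center (a point): centre of the loose white porcelain ball, 40 mm in diameter, 75 g, in the trough 60 to 100 mm before the pocket; it rolls freely. Centre height above the table: 52 mm in the trough, about 42.5 mm once dropped in the pocket. There it carries the slide along when pushed level in the jig's +x at, or a little above, its centre height.
- ball: the same ball (named for the force on it); its axes turn as it rolls.
- pin (a joint): how far the stop pin is in, m: 0 out, 0.010 fully in (hard stop). Steel rod, 16 mm head, 8 mm above the board, pointing from the stop block (50 wide, 26 high) back at the slide. About 3 N friction; stays where left. The block's place is not measured: the head stands 5 to 70 mm ahead of the slide's front at the start. Slide and pin together take 5 to 8 N; the force climbs steeply at the end.
- link: bystander: a small terracotta chain link, an oval about 53 x 42 mm, 10 mm high, lying loose on the jig's board beside the cheek, on the +y side. Origin on the board.
- dish: bystander: a small shallow blue dish, 52 mm across, 18 mm high, standing loose on the jig's board on the -y side. Origin: centre of its underside.
- pocket (a point): centre of the mouth of the round pocket in the slide's top face: a recess 34 mm in diameter and 11 mm deep, 45 mm ahead (+x) of the slide's centre, on the trough's centre line.
Things that resemble listed ones, but are neither listed nor needed, are in the scene too. Leave any brown look-alike of the ball alone.

How it is judged (in metres and radians):
On the way, in this order (a step that is already met when the one before it is completed fails the run):
1. the ball has dropped into the slide's pocket (horizontal distance between ball_center and pocket below 0.004 m and z of ball_center in the frame of jig below 0.0455 m), for 0.1 s.
2. the ball, still in the pocket, has pushed slide and pin fully in (value of joint pin above 0.0085 m and z of ball_center in the frame of jig below 0.0475 m), for 0.1 s.
At the end, for the whole second after the job is handed in: the pin is pushed in by more than 8.5 of its 10 mm, the ball rests in the slide's pocket (within 4 mm of its centre, centre 38 to 45.5 mm above the table), the slide lies flat, its front up at the pin, and all is at rest and released (all of step 1 and value of joint pin above 0.0085 m and z of ball_center in the frame of jig above 0.038 m and angle between slide's own z axis and vertical below 0.03 rad and linear speed of each of ball, slide below 0.01 m/s and x of slide in the frame of jig above 0.021 m); the robot touches nothing.
It fails at once if the ball is pushed with more than 20 N (contact force between the fingers and ball above 20 N).
It fails at once if the ball is lifted more than 12 mm above its rolling height, or leaves the trough sideways (z of ball_center in the frame of jig above 0.064 m or y of ball_center in the frame of slide above 0.02 m or y of ball_center in the frame of slide below -0.02 m).
It fails at once if the gripper pushes the slide with more than 6 N or the pin with more than 2 N (contact force between any of the arm, the fingers and slide above 6 N or contact force between the fingers and pin above 2 N).
It fails at once if the link or the dish on the board is moved more than 20 mm (distance of any of link, dish from where it was at the start of the episode above 0.02 m).
It also fails if it takes over 48 s, if anything falls off the work surface, if the arm or the gripper's body presses on something with over 40 N, if the wrist force passes 120 N, or if a joint passes its speed limit or range.

## Working session

There is one attempt and no reset: what is moved stays moved. The work goes in short steps, Python scripts to look and compute and a shell command to move; the robot and the scene stay as the last step left them, time stands still between calls to the robot, and variables do not carry over. Pictures are saved under pics/ and viewed, at most 10 in all, crops included, and the job is handed in when it is done.

```bash
mkdir -p pics; cat > h.py <<'E'
import numpy as np, cv2
from cell import manip
def ray(cal,u,v):
    K=np.array(cal["intrinsics"]);T=np.array(cal["pose"])
    d=np.array([(u-K[0,2])/K[0,0],-(v-K[1,2])/K[1,1],-1.])
    return T[:3,3],T[:3,:3]@d
def at_z(cal,u,v,z):
    o,d=ray(cal,u,v); return o+d*(z-o[2])/d[2]
def cloud(cal,depth,m):
    v,u=np.nonzero(m&(depth>0)); K=np.array(cal["intrinsics"]);T=np.array(cal["pose"]);z=depth[v,u]
    P=np.c_[(u-K[0,2])/K[0,0]*z,-(v-K[1,2])/K[1,1]*z,-z]
    return P@T[:3,:3].T+T[:3,3]
def sphere(P):
    A=np.c_[2*P,np.ones(len(P))]; x=np.linalg.lstsq(A,(P**2).sum(1),rcond=None)[0]
    return x[:3],np.sqrt(x[3]+x[:3]@x[:3])
E
python3 - <<'E'
from h import *
for n in("top","scene"):
    p,d=manip.camera(n);cal=manip.calibration(n)
    cv2.imwrite(f"pics/{n}0.png",p[:,:,::-1]); np.savez(f"{n}0.npz",p=p,d=d)
    print(n,np.round(cal["pose"],2).tolist(),np.round(cal["intrinsics"],1).tolist())
    for q in("jig","slide","ball","pin","pocket","link","dish"):
        for r in manip.cut_out(q,n):
            P=cloud(cal,d,r["mask"])
            if len(P): print(q,round(r["score"],2),np.round(r["position"]),r["mask"].sum(),np.round(np.median(P,0)),np.round(P.max(0)))
print(manip.read_state())
E
```

```text
top [[0.01, 0.99, -0.13, 508.13], [-1.0, 0.01, -0.03, -71.7], [-0.03, 0.13, 0.99, 752.14], [0.0, 0.0, 0.0, 1.0]] [[425.0, 0.0, 316.7], [0.0, 425.0, 193.1], [0.0, 0.0, 1.0]]
jig 0.97 [300. 215.] 22161 [556. -46.  18.] [775. 131.  44.]
slide 0.58 [312. 219.] 2930 [560. -48.  32.] [638.  19.  57.]
ball 0.98 [453. 263.] 423 [ 494. -279.   34.] [ 513. -264.   42.]
ball 0.74 [296. 255.] 435 [503. -20.  66.] [522.  -0.  74.]
pocket 0.56 [317. 223.] 2981 [558. -47.  32.] [638.  20.  57.]
link 0.71 [254. 220.] 416 [554.  44.  26.] [578.  64.  31.]
dish 0.58 [328. 293.] 768 [441. -73.  28.] [467. -47.  39.]
scene [[0.12, -0.52, 0.85, 1238.07], [0.99, 0.05, -0.11, -140.24], [0.02, 0.86, 0.52, 484.41], [0.0, 0.0, 0.0, 1.0]] [[424.0, 0.0, 318.7], [0.0, 424.0, 201.6], [0.0, 0.0, 1.0]]
jig 0.79 [316. 250.] 11692 [636. -65.  20.] [779. 130.  74.]
slide 0.68 [315. 225.] 1504 [572. -56.  34.] [640.  17.  40.]
ball 0.84 [196. 213.] 300 [ 505. -284.   30.] [ 514. -266.   42.]
ball 0.78 [329. 190.] 306 [513. -24.  61.] [523.  -4.  74.]
pocket 0.93 [317. 220.] 1521 [571. -55.  34.] [640.  22.  56.]
link 0
[... 153 characters left out ...]
 32.] [469. -48.  39.]
{'clock': 0.8, 'joints': array([ 1.08740136e+00,  2.99927238e-01,  1.52098679e+00, -1.71004330e-05,
        1.32072449e+00, -6.65899969e-02]), 'qd': array([-0.00096036, -0.00221261, -0.00073333, -0.00036971,  0.0002611 ,
       -0.00180514]), 'effort': array([-5.21705704e-05, -5.31616545e+01, -3.52915370e+01,  7.09162303e-02,
        2.11032835e-02,  3.51703204e-05]), 'eef_pos': array([222.66025963, 502.91146343, 404.6362283 ]), 'eef_rot': array([-3.14154579e+00,  1.34796199e-05,  2.72479191e+00]), 'wrist_force': array([ 0.26880765,  0.80048081, -1.06769929]), 'moment': array([-0.00133038,  0.00160643,  0.01568825]), 'finger_force': 0.0, 'finger_gap': 94.1082930785953}
```

```bash
python3 - <<'E'
import cv2
p=cv2.imread("pics/top0.png")[110:360,150:500]
cv2.imwrite("pics/topc.png",cv2.resize(p,None,fx=2.28,fy=2.28,interpolation=cv2.INTER_CUBIC))
E
```

```text
(no output)
```

View pics/topc.png

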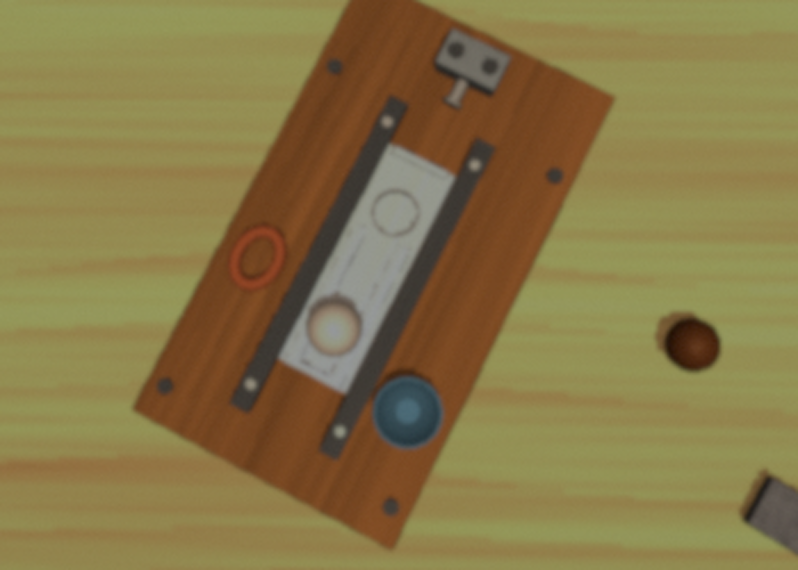

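The white porcelain ball is at top-image pixel (297,253) in the trough, and its only look-alike is the brown ball at about (453,261) off the board. That makes the white one the target. The pocket ring is at about (323,203) and the pin head at about (349,153). The link (262,222) is on the left and the dish (328,290) on the right.

```bash
python3 - <<'E'
from h import *
for n in("top","scene"):
    z=np.load(n+"0.npz");cal=manip.calibration(n);manip.camera(n)
    if n=="top":
        m=manip.cut_out("jig",n)[0]["mask"];P=cloud(cal,z["d"],m)
        B=P[abs(P[:,2]-18)<4][:,:2].astype(np.float32);print("jig",cv2.minAreaRect(B))
        m=manip.cut_out("slide",n)[0]["mask"];P=cloud(cal,z["d"],cv2.erode(m.astype(np.uint8),np.ones((2,2)))>0)
        S=P[abs(P[:,2]-33)<5][:,:2].astype(np.float32);print("slide",cv2.minAreaRect(S),S.mean(0))
        for u,v in((323,203),(349,153)): print(at_z(cal,u,v,32)[:2])
    b=[r for r in manip.cut_out("ball",n) if abs(r["position"][0]-(297 if n=="top" else 329))<20][0]
    m=cv2.erode(b["mask"].astype(np.uint8),np.ones((3,3)))>0
    P=cloud(cal,z["d"],m);P=P[P[:,2]>45]
    from scipy.optimize import least_squares
    f=least_squares(lambda c:np.linalg.norm(P-c,axis=1)-20,P.mean(0)-[0,0,15],loss="soft_l1")
    print(n,"ball",f.x,np.abs(f.fun).mean())
E
```

```text
jig ((561.0827026367188, -48.37542724609375), (220.16441345214844, 380.40081787109375), 63.68890380859375)
slide ((547.646728515625, -42.4801025390625), (54.451316833496094, 177.9328155517578), 63.59915542602539) [550.70026  -45.082664]
[588.85113868 -62.47525518]
[ 676.33489648 -106.38350982]
top ball [502.57452971 -19.456714    51.2349675 ] 0.7520602581115746
scene ball [500.57328049 -21.73403584  53.41445657] 0.8760764661290169
```

```bash
python3 -m creep '{"slide":[[2.36,-5,0],[2.36,-5,0],[2.36,-5,0],[2.36,-5,0],[2.36,-5,0],[2.36,-5,0],[2.36,-5,0],[2.36,-5,0]],"turn":[-0.043,0,0,0,0,0,0,0],"claw":[0,0,0,0,0,0,0,0]}' 20 && python3 -m creep '{"slide":[[2.36,-5,0],[2.36,-5,0],[0,0,-3],[0,0,-3],[0,0,0],[0,0,0]],"turn":[0,0,0,0,0,0],"claw":[0,0,0,0,0,0]}'
```

```text
clock: 2.1
eef_pos: [411.8, 101.1, 405.0]
eef_rot: [3.141, 0.001, 2.682]
wrist_force: [0.8, 0.6, 0.5]
finger_gap: 17.4
finger_force: 0.0
clock: 2.85
eef_pos: [458.9, 3.0, 345.9]
eef_rot: [3.141, 0.001, 2.682]
wrist_force: [-0.3, 0.7, 1.0]
finger_gap: 0.3
finger_force: 0.0
```

```bash
python3 -m creep '{"slide":[[0,0,-3],[0,0,0],[0,0,0]],"turn":[0,0,0],"claw":[0,0,0]}' && python3 - <<'E'
from h import *
from scipy.optimize import least_squares
cal=manip.calibration("wrist");p,d=manip.camera("wrist")
R=lambda x,y:(round(.8961*x-.4439*y,1),round(.4439*x+.8961*y,1))
for r in manip.cut_out("ball","wrist"):
    P=cloud(cal,d,cv2.erode(r["mask"].astype(np.uint8),np.ones((5,5)))>0);P=P[P[:,2]>45]
    if len(P)<20: continue
    f=least_squares(lambda c:np.linalg.norm(P-c,axis=1)-20,P.mean(0)-[0,0,15],loss="soft_l1")
    print(r["score"],r["position"],f.x,R(*f.x[:2]))
for r in manip.cut_out("pin","wrist")[:2]+manip.cut_out("slide","wrist")[:1]:
    P=cloud(cal,d,r["mask"])
    if len(P): print(r["score"],r["position"],np.median(P,0),cv2.minAreaRect(P[abs(P[:,2]-33)<5][:,:2].astype(np.float32)) if (abs(P[:,2]-33)<5).sum()>9 else 0)
cv2.imwrite("pics/w1.png",p[:,:,::-1])
E
```

```text
clock: 3.22
eef_pos: [459.0, 3.0, 316.2]
eef_rot: [3.141, 0.002, 2.682]
wrist_force: [0.7, -0.7, 0.1]
finger_gap: 0.6
finger_force: 0.0
0.79 [316.4, 225.3] [476.83181494  -9.55827726  31.82652728] ((546.427734375, -41.41974639892578), (56.09974670410156, 179.91062927246094), 63.76481628417969)
```

View pics/w1.png

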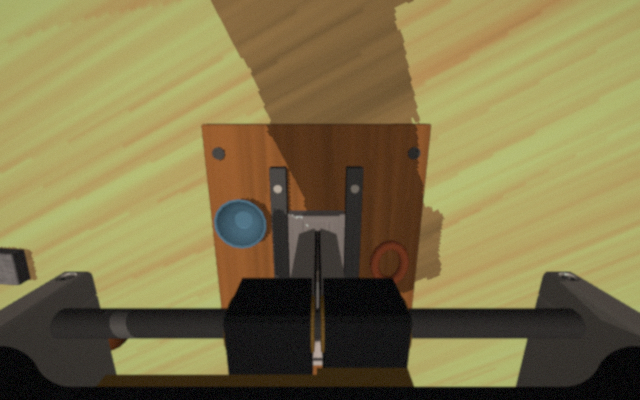

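The wrist view shows the closed fingers (col ~317) centred between the cheeks (278 to 355), with the dish and link clear. Next I descend behind the ball.

```bash
python3 -m creep '{"slide":[[-0.04,-0.08,-2],[0,0,-2],[0,0,-2],[0,0,-1],[0,0,0]],"turn":[0,0,0,0,0],"claw":[0,0,0,0,0]}' && python3 -m creep '{"slide":[[0.45,-0.22,0],[0.45,-0.22,0],[0.36,-0.18,0],[0.27,-0.13,0],[0.27,-0.13,0],[0.27,-0.13,0],[0.27,-0.13,0],[0.27,-0.13,0]],"turn":[0,0,0,0,0,0,0,0],"claw":[0,0,0,0,0,0,0,0]}' && python3 - <<'E'
from h import *
from scipy.optimize import least_squares
cal=manip.calibration("scene");p,d=manip.camera("scene")
for r in manip.cut_out("ball","scene"):
    P=cloud(cal,d,cv2.erode(r["mask"].astype(np.uint8),np.ones((3,3)))>0);P=P[P[:,2]>35]
    if len(P)<9: continue
    f=least_squares(lambda c:np.linalg.norm(P-c,axis=1)-20,P.mean(0)-[0,0,15],loss="soft_l1").x
    print(r["position"],f,.8961*f[0]-.4439*f[1],.4439*f[0]+.8961*f[1])
s=manip.read_state();e=s["eef_pos"];print(e,.8961*e[0]-.4439*e[1],.4439*e[0]+.8961*e[1])
E
```

```text
clock: 4.05
eef_pos: [458.3, 2.1, 244.6]
eef_rot: [-3.141, -0.001, 2.682]
wrist_force: [-0.5, -0.1, -0.2]
finger_gap: 0.5
finger_force: 0.0
clock: 5.05
eef_pos: [484.5, -10.7, 244.6]
eef_rot: [-3.142, -0.0, 2.682]
wrist_force: [0.5, -0.5, 0.4]
finger_gap: 0.7
finger_force: 0.1
[198.7, 211.7] [ 493.45623128 -285.66360291   21.40395138] 568.9922021824609 -36.937933504338645
[327.0, 193.9] [509.52340204 -25.85928518  53.39906389] 468.0628572618788 203.00493271187506
[484.56590752 -10.69528936 244.63969682] 438.96714867995644 205.51475755380923
```

```bash
python3 -m creep '{"slide":[[0.36,-0.18,0],[0.36,-0.18,0],[0.36,-0.18,0],[0.36,-0.175,0],[0.36,-0.18,0],[0.36,-0.18,0],[0.36,-0.18,0],[0.36,-0.175,0]],"turn":[0,0,0,0,0,0,0,0],"claw":[0,0,0,0,0,0,0,0]}' && python3 -m creep '{"slide":[[0.36,-0.18,0],[0.36,-0.18,0],[0.36,-0.175,0],[0.27,-0.13,0],[0.27,-0.13,0],[0.27,-0.14,0],[0.27,-0.13,0],[0,0,0]],"turn":[0,0,0,0,0,0,0,0],"claw":[0,0,0,0,0,0,0,0]}' && cat > look.py <<'E'
from h import *
import sys
from scipy.optimize import least_squares
for n in("scene","top"):
    cal=manip.calibration(n);p,d=manip.camera(n);cv2.imwrite(f"pics/{n}{sys.argv[1]}.png",p[:,:,::-1])
    for r in manip.cut_out("ball",n):
        P=cloud(cal,d,cv2.erode(r["mask"].astype(np.uint8),np.ones((3,3)))>0);P=P[P[:,2]>35]
        if len(P)<9 or P[:,1].mean()<-200: continue
        f=least_squares(lambda c:np.linalg.norm(P-c,axis=1)-20,P.mean(0)-[0,0,15],loss="soft_l1").x
        print(n,r["position"],f,.8961*f[0]-.4439*f[1],.4439*f[0]+.8961*f[1])
    for r in manip.cut_out("slide",n)[:1]:
        P=cloud(cal,d,r["mask"]);P=P[abs(P[:,2]-33)<5];a=.8961*P[:,0]-.4439*P[:,1]
        if len(a): print(n,"slide",r["score"],np.percentile(a,[1,99]))
e=manip.read_state()["eef_pos"];print(e,.8961*e[0]-.4439*e[1],.4439*e[0]+.8961*e[1])
E
python3 look.py 2
```

```text
clock: 6.15
eef_pos: [513.4, -25.0, 244.6]
eef_rot: [-3.142, -0.0, 2.682]
wrist_force: [-0.1, -0.1, 0.2]
finger_gap: 0.8
finger_force: 0.1
clock: 7.15
eef_pos: [534.9, -35.6, 244.6]
eef_rot: [3.142, 0.0, 2.682]
wrist_force: [0.2, 0.2, -0.6]
finger_gap: 0.5
finger_force: 0.0
scene [318.2, 209.4] [561.43387661 -51.88353616  53.58839546] 526.1319985327643 202.72766107203984
scene [317.6, 225.9] [551.97729342 -40.52042182  37.03230726] 512.613867877366 208.71237055273167
scene slide 0.55 [422.55097828 600.55372064]
top slide 0.64 [422.00026734 599.32306329]
[534.71326989 -35.50394436 244.65908621] 494.91676205418156 205.54413596047652
```

```bash
python3 -m creep '{"slide":[[0.27,-0.13,0],[0.27,-0.135,0],[0.27,-0.13,0],[0.27,-0.135,0],[0.27,-0.135,0],[0.18,-0.09,0],[0.18,-0.09,0],[0,0,0]],"turn":[0,0,0,0,0,0,0,0],"claw":[0,0,0,0,0,0,0,0]}' && python3 look.py 3
```

```text
clock: 8.45
eef_pos: [551.9, -44.1, 244.6]
eef_rot: [-3.142, 0.0, 2.682]
wrist_force: [-0.8, -0.6, 0.3]
finger_gap: 0.7
finger_force: 0.0
scene [309.7, 219.2] [586.61015676 -64.50632812  43.32348392] 554.295720528073 202.59212796062639
scene slide 0.68 [420.86762373 600.55345069]
top slide 0.67 [453.50651527 594.85984051]
[551.81886784 -43.94951243 244.64362477] 513.9940760340148 205.56923734773292
```

The ball has dropped into the pocket: centre along 554, against 554.6 for the pocket, and z about 43. I'll raise the tip to 5 mm above the ball's centre and push on gently.

```bash
python3 -m creep '{"slide":[[0.27,-0.135,0.2],[0.27,-0.13,0],[0.27,-0.135,0],[0.18,-0.09,0],[0.18,-0.09,0],[0.18,-0.09,0],[0.18,-0.09,0],[0.18,-0.09,0]],"turn":[0,0,0,0,0,0,0,0],"claw":[0,0,0,0,0,0,0,0]}' && python3 look.py 4
```

```text
clock: 9.75
eef_pos: [569.0, -52.5, 246.6]
eef_rot: [-3.142, -0.0, 2.682]
wrist_force: [-4.1, 2.5, 2.3]
finger_gap: 0.2
finger_force: 2.4
scene [310.3, 221.5] [592.41072144 -67.3650011   43.35989356] 560.7625714721801 202.60534176036765
scene slide 0.7 [427.67109429 606.93874943]
top [300.1, 235.5] [541.97370618 -18.07541407  16.14239083] 493.686314416353 224.38474962692487
top slide 0.75 [648.63554683 667.09657626]
[568.9711862  -52.50263182 246.67777572] 533.1609982209986 205.51870118646158
```

```bash
python3 - <<'E'
import cv2
p=cv2.imread("pics/scene4.png")[150:300,200:420]
cv2.imwrite("pics/s4c.png",cv2.resize(p,None,fx=3.5,fy=3.5,interpolation=cv2.INTER_CUBIC))
E
```

```text
(no output)
```

View pics/s4c.png

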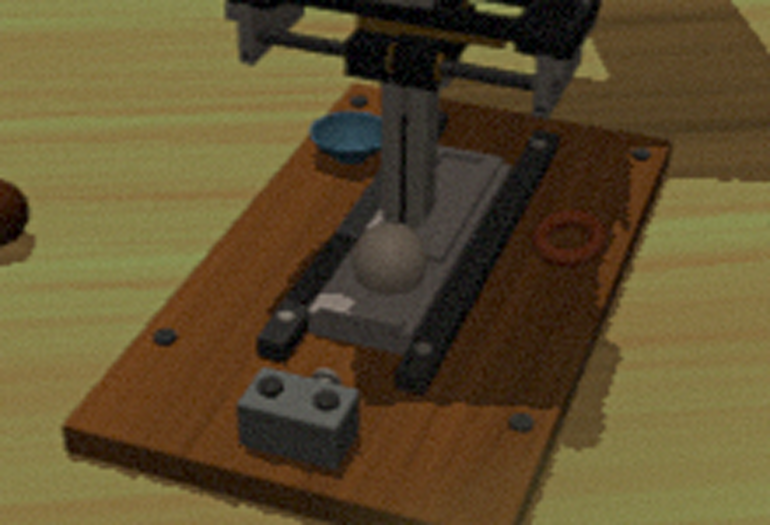

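The fingers are on the ball (crop (390,257)), the slide has moved about 6 mm with it at about 5 N, and the ball is still seated. The pin head (crop (325,378)) is still some 45 mm ahead.

```bash
python3 -m creep '{"slide":[[0.225,-0.11,0],[0.225,-0.11,0],[0.225,-0.115,0],[0.225,-0.11,0],[0.225,-0.11,0],[0.225,-0.115,0],[0.225,-0.11,0],[0.225,-0.11,0]],"turn":[0,0,0,0,0,0,0,0],"claw":[0,0,0,0,0,0,0,0]}' && python3 -m creep '{"slide":[[0.225,-0.11,0],[0.225,-0.11,0],[0.225,-0.115,0],[0.225,-0.11,0],[0.225,-0.11,0],[0.225,-0.115,0],[0.225,-0.11,0],[0,0,0]],"turn":[0,0,0,0,0,0,0,0],"claw":[0,0,0,0,0,0,0,0]}' && python3 look.py 5
```

```text
clock: 11.05
eef_pos: [587.1, -61.5, 246.6]
eef_rot: [-3.142, -0.0, 2.682]
wrist_force: [-3.6, 2.7, 2.6]
finger_gap: 0.5
finger_force: 2.5
clock: 12.05
eef_pos: [602.9, -69.3, 246.6]
eef_rot: [3.142, 0.0, 2.682]
wrist_force: [-2.2, 2.2, 1.8]
finger_gap: 0.9
finger_force: 1.6
scene [303.0, 233.2] [626.69966434 -83.98545878  43.44452941] 598.8667143652029 202.93261138321435
scene slide 0.95 [466.55517498 645.06883403]
[602.73198779 -69.22025744 246.66468567] 570.8350065413099 205.52445668639834
```

```bash
python3 -m creep '{"slide":[[0.135,-0.065,0],[0.135,-0.07,0],[0.09,-0.045,0],[0.09,-0.045,0],[0.09,-0.045,0],[0.09,-0.045,0]],"turn":[0,0,0,0,0,0],"claw":[0,0,0,0,0,0]}' && python3 -m creep '{"slide":[[0.09,-0.045,0],[0.09,-0.045,0]],"turn":[0,0],"claw":[0,0]}'&& python3 -m creep '{"slide":[[0.09,-0.045,0],[0.09,-0.045,0]],"turn":[0,0],"claw":[0,0]}'&& python3 -m creep '{"slide":[[0.09,-0.045,0],[0.09,-0.045,0]],"turn":[0,0],"claw":[0,0]}'; python3 look.py 6
```

```text
clock: 13.1
eef_pos: [608.8, -72.2, 246.5]
eef_rot: [-3.141, -0.002, 2.682]
wrist_force: [-9.0, 4.1, 4.5]
finger_gap: 0.6
finger_force: 5.2
clock: 13.35
eef_pos: [610.6, -73.0, 246.5]
eef_rot: [-3.141, -0.002, 2.682]
wrist_force: [-9.3, 5.0, 5.0]
finger_gap: 0.5
finger_force: 5.2
clock: 13.6
eef_pos: [612.4, -73.9, 246.5]
eef_rot: [-3.141, -0.002, 2.682]
wrist_force: [-8.8, 4.3, 5.0]
finger_gap: 0.6
finger_force: 5.1
clock: 13.85
eef_pos: [614.2, -74.8, 246.6]
eef_rot: [-3.141, -0.002, 2.682]
wrist_force: [-8.8, 3.6, 4.2]
finger_gap: 0.4
finger_force: 5.1
scene [300.6, 240.8] [637.04203655 -89.00322277  43.47058554] 610.3618995379082 203.02717209987048
scene slide 0.82 [477.09019489 655.8329099 ]
[614.22473489 -74.8721953  246.57264812] 583.6425524337569 205.5613856096355
```

```bash
python3 -m creep '{"slide":[[0.09,-0.045,0],[0.045,-0.02,0]],"turn":[0,0],"claw":[0,0]}'|grep -E "eef_pos|wrist"; python3 -m creep '{"slide":[[0.045,-0.025,0],[0.045,-0.02,0]],"turn":[0,0],"claw":[0,0]}'|grep -E "eef_pos|wrist"
```

```text
eef_pos: [615.6, -75.5, 246.5]
wrist_force: [-8.1, 3.9, 5.0]
eef_pos: [616.5, -75.9, 246.6]
wrist_force: [-8.6, 4.0, 5.0]
```

```bash
python3 -m creep '{"slide":[[0.045,-0.025,0],[0.045,-0.02,0]],"turn":[0,0],"claw":[0,0]}'|grep -E "eef_pos|wrist"
```

```text
eef_pos: [617.2, -76.3, 246.5]
wrist_force: [-11.3, 5.2, 7.2]
```

```bash
python3 -m creep '{"slide":[[0.045,-0.02,0]],"turn":[0],"claw":[0]}'|grep -E "eef_pos|wrist"
```

```text
eef_pos: [617.6, -76.4, 246.5]
wrist_force: [-14.1, 6.1, 8.0]
```

```bash
python3 -m creep '{"slide":[[0.045,-0.02,0]],"turn":[0],"claw":[0]}'|grep -E "eef_pos|wrist"
```

```text
eef_pos: [617.9, -76.5, 246.5]
wrist_force: [-15.1, 7.9, 9.0]
```

Force has climbed steeply to about 19 N, so the pin is at its hard stop. Backing off now.

```bash
python3 -m creep '{"slide":[[-0.09,0.045,0],[-0.135,0.065,0],[-0.27,0.135,0],[-0.45,0.22,0],[-0.9,0.445,0],[-0.9,0.445,0],[0,0,0],[0,0,0]],"turn":[0,0,0,0,0,0,0,0],"claw":[0,0,0,0,0,0,0,0]}' && python3 look.py 7 && python3 - <<'E'
import cv2
p=cv2.imread("pics/scene7.png")[150:300,200:420]
cv2.imwrite("pics/s7c.png",cv2.resize(p,None,fx=3.5,fy=3.5,interpolation=cv2.INTER_CUBIC))
E
```

```text
clock: 16.15
eef_pos: [591.1, -63.5, 246.9]
eef_rot: [3.141, 0.0, 2.682]
wrist_force: [-0.8, -0.1, -0.6]
finger_gap: 0.4
finger_force: 0.0
scene [300.9, 238.3] [639.46940337 -90.32359868  43.58268958] 613.1231778099706 202.92149138012476
scene slide 0.76 [481.78773796 658.47552443]
[591.07571037 -63.51228824 246.55561974] 557.8560488098118 205.4651463414994
```

View pics/s7c.png

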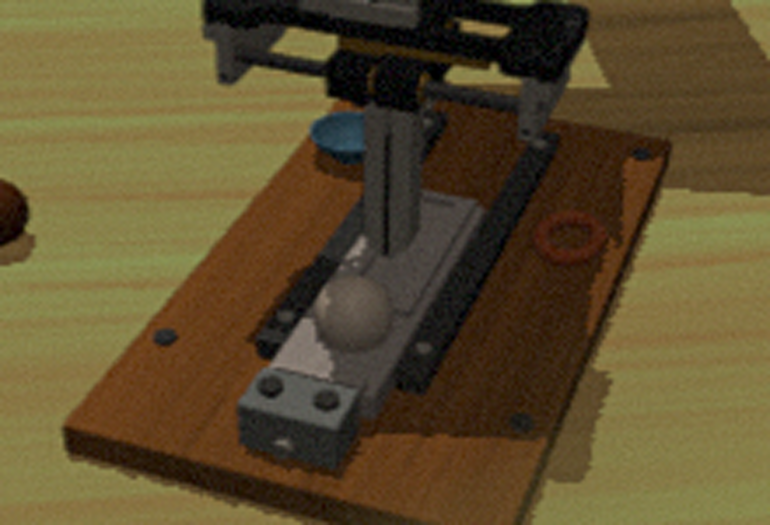

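The ball is seated (crop (353,312)), the slide front is up at the block, and the fingers are clear. The tool travelled about 10 mm from first seeing the pin load to the steep rise, which fits a full stroke. I'll retract and check from the top.

```bash
python3 -m creep '{"slide":[[0,0,3],[0,0,5],[0,0,5],[-2,4,2],[-2,5,0],[-2,5,0],[-2,5,0],[-1,4,0]],"turn":[0,0,0,0,0,0,0,0],"claw":[0,0,0,0,0,0,0,0]}' && python3 -m creep '{"slide":[[-1,5,0],[-1,5,0],[-1,3,0],[0,0,0],[0,0,0]],"turn":[0,0,0,0,0],"claw":[0,0,0,0,0]}' && python3 look.py 8 && python3 - <<'E'
import cv2,numpy as np
a,b=[cv2.resize(cv2.imread(f"pics/top{i}.png")[115:195,300:380],None,fx=5,fy=5,interpolation=cv2.INTER_CUBIC) for i in(0,8)]
cv2.imwrite("pics/cmp.png",np.hstack([a,b]))
E
```

```text
clock: 17.45
eef_pos: [500.0, 168.3, 396.9]
eef_rot: [3.141, 0.0, 2.683]
wrist_force: [0.3, -0.2, -0.4]
finger_gap: 0.4
finger_force: 0.0
clock: 18.08
eef_pos: [471.2, 296.0, 396.6]
eef_rot: [-3.141, 0.0, 2.682]
wrist_force: [-0.0, 0.5, -0.6]
finger_gap: 0.7
finger_force: 0.0
scene [300.4, 237.0] [639.40562867 -90.31874662  43.43206208] 613.0638754763306 202.89752972389329
scene slide 0.91 [480.37269891 658.33593167]
top [337.3, 174.1] [641.29973021 -88.20889257  41.44102213] 613.8246156586936 205.62896160766985
top slide 0.58 [480.53810249 657.0070007 ]
[471.26260095 295.9957031  396.72498711] 290.9059241099326 474.43521811123026
```

View pics/cmp.png

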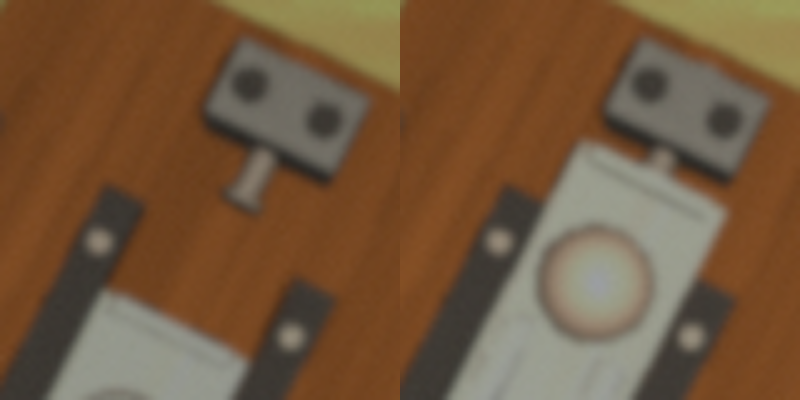

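```bash
python3 - <<'E'
from h import *
cal=manip.calibration("top")
for nm,u,v,zs in(("head before",241,203,(22,26,30,34)),("front after",256,176,(32,)),("block face top",265,145,(44,)),("front before",178,326,(32,))):
    for z in zs:
        x,y,_=at_z(cal,300+u/5,115+v/5,z);print(nm,z,round(.8961*x-.4439*y,1),round(.4439*x+.8961*y,1))
E
```

```text
head before 22 650.8 204.7
head before 26 649.9 204.4
head before 30 649.0 204.2
head before 34 648.1 204.0
front after 32 659.4 203.7
block face top 44 667.6 205.1
front before 32 600.3 204.0
```

The pin moved about 10 mm from where its head started, which agrees with the force rise. The ball is seated at z of about 42 and the link and dish are undisturbed.

```bash
python3 -c "
from cell import manip
print(manip.sign_off())"
```

```text
the job is handed in; nothing more can be done
None
```

The job is handed in, with no verdict returned: the ball sits in the slide's pocket and the pin is in by about 10 mm (from the pictures and the force rise at the stop); the force peaked at about 19 N, close to the 20 N limit, and the arm is clear.

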